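# Lock the hand stirrer on for a hands-free run

## Task

The hand stirrer lying in its bench cradle has to run hands-free: first slide its transport lock fully to its end stop, away from the trigger, then squeeze the trigger right down, push the lock-on stud beside it fully in while the trigger is down, and let the trigger come back up so that it stays caught, held on by the lock. Do not force anything (never push on the stirrer with more than about 45 N), let go of it at the end, and leave the bottle, beaker and tube rack standing where they are.

Things in the scene. Friction and masses are not known exactly. Their poses are not given: they have to be found in the camera images.
- cradle: Fixed aluminium bench cradle, plate 130 x 260 x 12 mm, the hand stirrer lying level in it. Origin: centre of the plate's underside, on the bench. y axis along the stirrer: grey battery at its -y end (to y = -154 mm), chuck and thin shaft at its +y end (to y = +213 mm); x axis across it, z up. x, y and heights below are in this frame, in mm.
- housing_top (a point): Middle of the flat top of the white housing (80 across x 230 long), at x 0, y 0, height 85. The stirrer is bedded on soft rubber: it sinks straight down under a push, with all its parts and points, about 1 mm per 3.5 N, at most 8 mm. So a height planned from poses does not squeeze the trigger fully: push down until it feels firm (about 14 N).
- cheek_top (a point): Middle of the top of the white cheek that stands on the housing beside the trigger and carries the lock-on stud: x -32 to -20, y -80 to -30, top at height 125.
- trigger_top (a point): Middle of the trigger's top face: ribbed grey block, 36 across (x) and 80 long (y), at x 2, y -55, height 101 when released (16 proud of the housing). Moves straight down. Axes as the cradle's.
- trigger (a joint): Trigger travel in m: 0 released, 0.012 squeezed onto its firm stop. Spring 4 N at the start, 9 N at the end. Blocked at about 0.0015 until the transport lock has slid 30 mm. Caught by the stud it rests at 0.0065 to 0.007; squeezing it beyond 0.010 again lets the stud spring out and unlocks it.
- stud_tip (a point): Middle of the end face of the lock-on stud: grey pad 24 wide (y), 14 high, sticking 12 out of the cheek over the trigger's edge, at x -8, y -55, height 112: 11 above the released trigger's top, 23 above the squeezed one. Pressed along -x, into the cheek, e.g. by sliding the fingertip that holds the trigger down sideways along its top (friction 0.4 to 0.8) into the stud.
- stud (a joint): Stud travel in m: 0 out, 0.0095 fully in. Spring 2 N at the start, 4.5 N at the end. Blocked at about 0.001 unless the trigger is squeezed beyond 0.010. Held in beyond 0.008 while the trigger comes back up, it stays caught at 0.0075 to 0.008.
- selector_face (a point): Middle of the flat face, on the trigger's side, of the transport lock: upright grey fin 44 wide (x), 10 thick, 22 high, standing on the housing's top at x 0. This face is at y +40 when its joint is 0; the trigger's nearer end is at y -15. It slides along +y, towards the chuck. Axes as the cradle's.
- selector (a joint): Transport lock travel in m: 0 to its end stop at 0.035, growing as the fin is pushed along the cradle's +y, away from the trigger. Starts between 0 and 0.010. About 2.5 N of friction; it stays where it is left.
- reagent_bottle: Bystander: brown bottle with white cap, 66 mm diameter, 140 mm high; origin at the centre of its foot.
- beaker: Bystander: clear beaker, 68 mm diameter, 90 mm high; origin at the centre of its foot.
- tube_rack: Bystander: blue tube rack, 70 x 90 x 50 mm; origin at the centre of its underside.

How it is judged:
By the outcome, as a careful person would: the job done as asked, in the order asked, and still so for the second after the job is handed in, with the robot touching nothing.
It also fails if it takes over 48 s, if anything falls off the work surface, if the arm or the gripper's body presses on something with over 40 N, if the wrist force passes 120 N, or if a joint passes its speed limit or range.

## Robot

A 6-joint arm with a two-finger parallel gripper is mounted at the origin on the work surface. World frame = base frame: x ahead of the robot, y to its left, z up, the work surface at z = 0. Lengths are in m, angles in rad, forces in N, time in s.
With the tool pointing down it reaches from about 0.275 to 0.975 m from the base axis. Payload 8.4 kg.
Tool frame: the origin (TCP) lies at the very end of the fingers, on their centre line; the grasp point (between the pads) lies 19 mm behind it; x points along the fingers, z is the direction in which the jaws open and shut, and the axes are right-handed (so a half turn about x gives the same grasp; the last joint's range is limited). The gripper opens to 92 mm and grips with 3 to 60 N. Pads are 20 mm wide; open, the fingers measure 128 mm over their backs; the gripper's body (75 mm by 189 mm) begins 69 mm behind the grasp point.
Start: joints at [-1.201, 0.353, 1.633, -0, 1.155, -0.002], TCP at [0.227, -0.582, 0.215] pointing down, gripper open.
Joint ranges: [-2.63, 2.63], [-0.92, 2.1], [0.06, 2.66], [-1.3, 4.44], [0, 2.69], [-3.02, 3.02]. Speed limits (rad/s): [2.22, 2.22, 2.79, 3.14, 3.14, 3.14].

## Interface

Orientations are given as a rotation vector (axis times angle).
In Python, from workcell import env gives the robot as it stands.
- The arm moves only by the shell command python3 -m creep 'ROWS'. ROWS is JSON, a list of rows, each an object of numbers: "grip": the finger opening in m, from 0 to 0.0919; "x", "y", "z": the shift along the tool's x, y, z in m; "twist": the turn about the tool's x in degrees. A call has 1 to 5 rows; each row is the pose to reach, as a shift and turn from the pose commanded when the call began, along the tool's axes at that moment; what a row does not reach only later rows make up. A row lasts 1/10 s, in which the tool goes at most 50 mm and 8.59 degrees, less where a joint would pass 70% of its speed; a pose out of reach is approached as far as the arm can. A call with a gripper value outside its range is refused whole. The fingers move at their own pace and stop on an object; the grip force is fixed at half the most. Time passes only in rows, so rows that repeat a pose let the fingers close. It gives the time, the measured TCP pose, the force and the opening at its end, in the units of the state.
- env.get_state(): the state, without advancing time (a new reading comes with each control period).
- env.capture(name): name is "side" or "top"; returns the picture (384x512x3 uint8, blue, green, red); there is no depth.
- env.calibration(name): a dict with "fx", "fy", "cx", "cy" (pixels), "R" (3x3) and "t" (3): a world point X has camera coordinates R X + t. Camera axes: x right, y down, z forward; pixel columns grow to the right and rows downward; lengths in m; the calibration is good to about 2 mm. A picture is of the moment at which its call begins. calibration takes no time and is no camera call.
- env.close_job(): hands the job in, once; it reports no verdict.
The state is a dict: "t": time; "joints": joint angles; "dq": joint speeds; "tau": joint torques, N m; "eef_pos": TCP position; "tool_rot": TCP orientation; "ft_force": force on the tool from outside, world axes, zero at the start; "moment": the same for the moment, N m; "grip_width": finger opening in m.
Only numpy, scipy, OpenCV 4.12 (cv2) and the standard library are available. Lean on these libraries where they do the work, as an engineer would, in place of code of your own. Each camera call takes 0.05 s, during which the arm holds its last target.

## Working session

There is one attempt and no reset: what is moved stays moved. The work goes in short steps, Python scripts to look and compute and a shell command to move; the robot and the scene stay as the last step left them, time stands still between calls to the robot, and variables do not carry over. Pictures are saved under pics/ and viewed, and the job is handed in when it is done.

```bash
mkdir -p pics; ls; cat > h.py <<'E'
import numpy as np, cv2
from workcell import env
def ray(cam,u,v):
    c=env.calibration(cam); R=np.array(c['R']);t=np.array(c['t'])
    d=R.T@np.array([(u-c['cx'])/c['fx'],(v-c['cy'])/c['fy'],1]); return -R.T@t,d
def onplane(cam,u,v,z):
    o,d=ray(cam,u,v); return o+d*(z-o[2])/d[2]
def proj(cam,X):
    c=env.calibration(cam); p=np.array(c['R'])@np.array(X)+np.array(c['t']); return c['fx']*p[0]/p[2]+c['cx'],c['fy']*p[1]/p[2]+c['cy']
def tri(a,b):
    (o1,d1),(o2,d2)=ray('top',*a),ray('side',*b)
    A=np.stack([d1,-d2],1); s=np.linalg.lstsq(A,o2-o1,rcond=None)[0]
    p,q=o1+d1*s[0],o2+d2*s[1]; return (p+q)/2,np.linalg.norm(p-q)
E
python3 - <<'E'
from h import *
for n in('top','side'):
    cv2.imwrite(f'pics/{n}0.png',cv2.resize(env.capture(n),None,fx=1.5,fy=1.5)); c=env.calibration(n); print(n,c['fx'],ray(n,256,192))
print(env.get_state())
E
```

```text
pics
top 370.7821983028034 (array([0.51517753, 0.00665873, 0.76260706]), array([ 0.07135791, -0.01874734, -0.99732294]))
side 351.35148321490135 (array([ 0.45811264, -0.42780328,  0.60074039]), array([ 0.20107727,  0.63298583, -0.7475987 ]))
{'t': 0.1, 'joints': array([-1.20139653e+00,  3.53594395e-01,  1.63403438e+00, -4.63650740e-06,
        1.15524430e+00, -2.43354675e-03]), 'dq': array([ 0.00052434, -0.0005515 , -0.00137221, -0.00016727,  0.0005372 ,
        0.00149378]), 'tau': array([ 6.72402766e-04, -5.94904876e+01, -3.34932196e+01,  6.98680803e-02,
        1.84788782e-02, -3.39371752e-05]), 'eef_pos': array([ 0.22689419, -0.58187792,  0.21393996]), 'tool_rot': array([ 0.9318199 ,  1.36355835, -0.93062906]), 'ft_force': array([ 0.35177409, -0.05501571, -0.25314117]), 'moment': array([ 0.02708445,  0.01102593, -0.04038205]), 'grip_width': 0.09168790317229934}
```

View pics/top0.png

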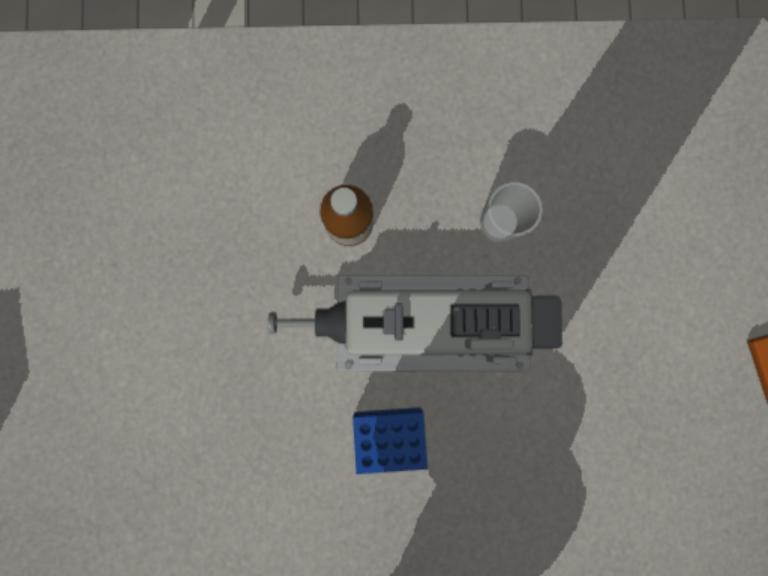

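View pics/side0.png

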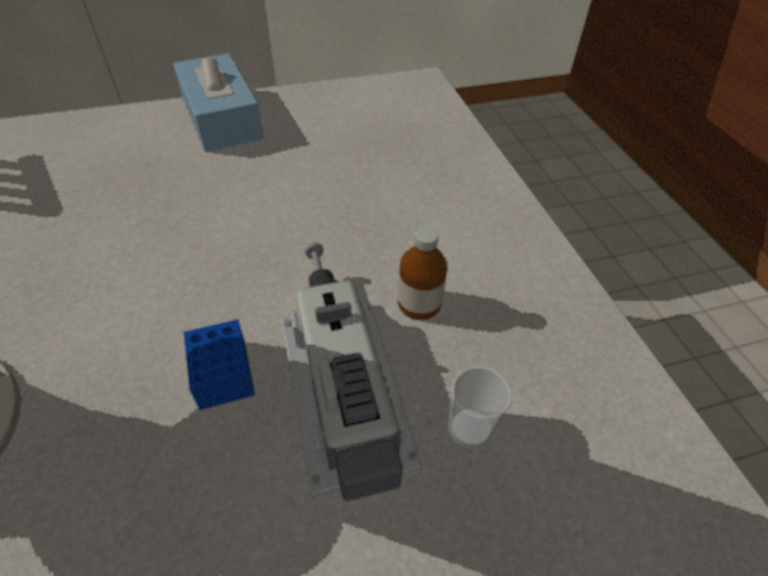

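The top picture shows the stirrer at about (435,322), with the chuck to the left (world +y). The fin is at (395,321), the trigger at (485,320) and the cheek just below the trigger. The bottle, beaker and blue rack stand clear on either side. I'll zoom in to measure.

```bash
python3 - <<'E'
from h import *
import cv2
t=cv2.imread('pics/top0.png');
t=cv2.resize(t,(512,384),interpolation=cv2.INTER_AREA); s=cv2.resize(cv2.imread('pics/side0.png'),(512,384),interpolation=cv2.INTER_AREA)
cv2.imwrite('pics/topz.png',cv2.resize(t[175:255,170:380],(798,304),interpolation=cv2.INTER_CUBIC))
cv2.imwrite('pics/sidez.png',cv2.resize(s[155:335,180:290],(366,600),interpolation=cv2.INTER_CUBIC))
E
```

```text
(no output)
```

View pics/topz.png

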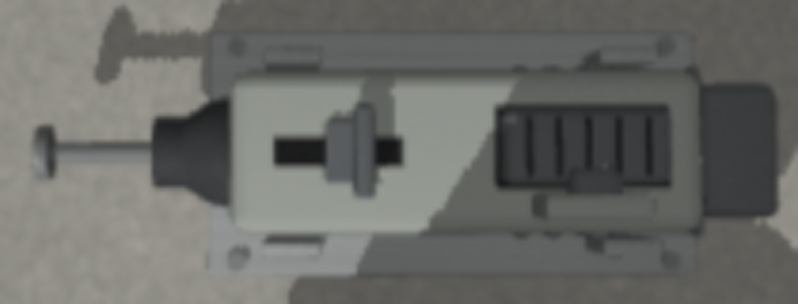

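View pics/sidez.png

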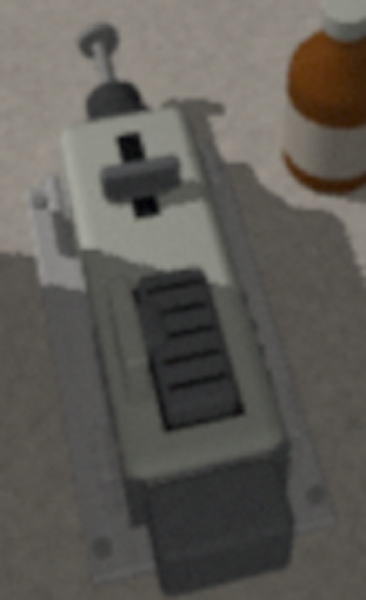

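```bash
python3 - <<'E'
from h import *
T=lambda x,y:(170+(x+.5)/3.8-.5,175+(y+.5)/3.8-.5)
S=lambda x,y:(180+(x+.5)/3.327-.5,155+(y+.5)/3.333-.5)
for n,p in dict(hl_t=(232,72),hl_b=(232,232),hr_t=(702,72),hr_b=(702,232)).items(): print(n,onplane('top',*T(*p),.083))
for n,p in dict(pl_t=(208,35),pl_b=(208,275),pr_t=(692,35),pr_b=(692,275)).items(): print(n,onplane('top',*T(*p),.012))
for n,p in dict(tl_t=(497,106),tr_t=(669,106),tr_b=(669,186)).items(): print(n,onplane('top',*T(*p),.101))
print('fin',onplane('top',*T(375,103),.107),onplane('top',*T(375,196),.107))
print('cheek',[onplane('top',*T(*p),.125) for p in((534,217),(658,217),(658,195))])
print('stud',onplane('top',*T(597,168),.119))
for a,b in [((232,72),(185,110)),((702,72),(288,440)),((702,232),(130,470)),((232,232),(63,130)),((497,106),(205,270)),((669,106),(242,410)),((355,103),(180,158)),((355,196),(103,168))]:print(tri(T(*a),S(*b)))
E
```

```text
hl_t [0.56200713 0.04041993 0.083     ]
hl_b [0.48526412 0.04192678 0.083     ]
hr_t [ 0.55655916 -0.18733941  0.083     ]
hr_b [ 0.47954719 -0.18375188  0.083     ]
pl_t [0.58702409 0.05637402 0.012     ]
pl_b [0.4599461  0.05869521 0.012     ]
pr_t [ 0.58090207 -0.20314782  0.012     ]
pr_b [ 0.45336566 -0.19728011  0.012     ]
tl_t [ 0.54175989 -0.08470497  0.101     ]
tr_t [ 0.53979425 -0.16585567  0.101     ]
tr_b [ 0.50229222 -0.16417995  0.101     ]
fin [ 0.54429393 -0.02702563  0.107     ] [ 0.50120486 -0.02582745  0.107     ]
cheek [array([ 0.49038088, -0.09634778,  0.125     ]), array([ 0.48896872, -0.15238401,  0.125     ]), array([ 0.49883896, -0.15281879,  0.125     ])]
stud [ 0.51163847 -0.12694014  0.119     ]
(array([0.56263746, 0.04090202, 0.07339159]), np.float64(6.410021340196633e-05))
(array([ 0.55673742, -0.18729564,  0.0832932 ]), np.float64(0.00039775802366530567))
(array([ 0.48033507, -0.18307685,  0.08569427]), np.float64(0.0013028674508576846))
(array([0.4865587 , 0.04209847, 0.07589874]), np.float64(0.003234282355158991))
(array([ 0.54224587, -0.0863224 ,  0.08930639]), np.float64(3.2647520621698795e-05))
(array([ 0.5397243 , -0.16901704,  0.08851102]), np.float64(0.0010826185103724197))
(array([ 0.5452614 , -0.01800063,  0.10116082]), np.float64(0.0009715673607996247))
(array([ 0.50208188, -0.01673559,  0.10458003]), np.float64(0.0014029884656380997))
```

```bash
cat >> h.py <<'E'
from scipy.spatial.transform import Rotation as Ro
O=np.array([.5206,-.0718,0]); Rc=Ro.from_euler('z',-.024).as_matrix()
def w(x,y,z): return O+Rc@np.array([x,y,z])/1000
def rep(tgt=None):
    s=env.get_state(); R=Ro.from_rotvec(s['tool_rot']).as_matrix(); c=Rc.T@(s['eef_pos']-O)*1000
    print('t',round(s['t'],2),'cradle mm',c.round(1),'F cradle',(Rc.T@s['ft_force']).round(1),'grip',round(s['grip_width'],4))
    print('tool axes in cradle (cols)\n',(Rc.T@R).round(3))
    zc=Rc.T@R[:,2]; print('jaw angle deg vs cradle y',np.degrees(np.arctan2(zc[0],zc[1])).round(1))
    if tgt is not None: print('shift tool',(R.T@(w(*tgt)-s['eef_pos'])).round(4))
E
python3 - <<'E'
from h import *
rep((0,20,180))
E
```

```text
t 0.1 cradle mm [-281.4 -517.   213.9] F cradle [ 0.4 -0.  -0.3] grip 0.0917
tool axes in cradle (cols)
 [[-0.     0.923  0.386]
 [ 0.001  0.386 -0.923]
 [-1.    -0.    -0.001]]
jaw angle deg vs cradle y 157.3
shift tool [ 0.0344  0.4667 -0.3869]
```

```bash
python3 -m creep '[{"grip":0,"y":0.03,"z":-0.03,"twist":5},{"grip":0,"y":0.06,"z":-0.05,"twist":10},{"grip":0,"y":0.09,"z":-0.075,"twist":15},{"grip":0,"y":0.12,"z":-0.1,"twist":20},{"grip":0,"y":0.15,"z":-0.125,"twist":22.7}]'; python3 - <<'E'
from h import *
rep((0,18,180))
E
```

```text
t 0.1 cradle mm [-281.4 -517.   213.9] F cradle [ 0.4 -0.  -0.3] grip 0.0917
tool axes in cradle (cols)
 [[-0.     0.923  0.386]
 [ 0.001  0.386 -0.923]
 [-1.    -0.    -0.001]]
jaw angle deg vs cradle y 157.3
shift tool [ 0.0344  0.4659 -0.3851]validation failed for argument at $[0]...
```

```bash
python3 -m creep '[{"x":0.0,"y":0.03,"z":-0.03,"twist":5.0,"grip":0.0}]'; echo rc $?; python3 -m creep --help | head -20
```

```text
t: 0.2
eef_pos: [0.2432, -0.546, 0.2141]
tool_rot: [0.998, 1.329, -1.0]
ft_force: [1.1, 0.0, 0.5]
grip_width: 0.0859
rc 0invalid input: not JSON, or not a number
```

```bash
python3 -m creep '[{"x":0.0,"y":0.03,"z":-0.025,"twist":5.0,"grip":0.0},{"x":0.0,"y":0.06,"z":-0.05,"twist":10.0,"grip":0.0},{"x":0.0,"y":0.09,"z":-0.075,"twist":15.0,"grip":0.0},{"x":0.0,"y":0.12,"z":-0.1,"twist":17.7,"grip":0.0},{"x":0.0,"y":0.15,"z":-0.125,"twist":17.7,"grip":0.0}]'; python3 - <<'E'
from h import *
rep((0,18,180))
E
```

```text
t: 0.7
eef_pos: [0.3534, -0.3798, 0.2144]
tool_rot: [1.229, 1.197, -1.229]
ft_force: [0.4, 0.1, -0.4]
grip_width: 0.0461
t 0.7 cradle mm [-159.7 -312.   214.4] F cradle [ 0.4  0.1 -0.4] grip 0.0461
tool axes in cradle (cols)
 [[-0.     1.    -0.002]
 [ 0.    -0.002 -1.   ]
 [-1.    -0.    -0.   ]]
jaw angle deg vs cradle y -179.9
shift tool [ 0.0344  0.159  -0.3303]
```

```bash
python3 -m creep '[{"x":0.0,"y":0.02,"z":-0.04,"twist":0.0,"grip":0.0},{"x":0.0,"y":0.04,"z":-0.08,"twist":0.0,"grip":0.0},{"x":0.0,"y":0.06,"z":-0.12,"twist":0.0,"grip":0.0},{"x":0.0,"y":0.08,"z":-0.16,"twist":0.0,"grip":0.0},{"x":0.0,"y":0.1,"z":-0.2,"twist":0.0,"grip":0.0}]';python3 -m creep '[{"x":0.0,"y":0.02,"z":-0.04,"twist":0.0,"grip":0.0},{"x":0.0,"y":0.04,"z":-0.08,"twist":0.0,"grip":0.0},{"x":0.0,"y":0.057,"z":-0.12,"twist":0.0,"grip":0.0},{"x":0.01,"y":0.057,"z":-0.128,"twist":0.0,"grip":0.0},{"x":0.03,"y":0.057,"z":-0.128,"twist":0.0,"grip":0.0}]'; python3 - <<'E'
from h import *
rep((0,18,94))
for n in('top','side'): cv2.imwrite(f'pics/{n}1.png',cv2.resize(env.capture(n),None,fx=1.5,fy=1.5))
E
```

```text
t: 1.2
eef_pos: [0.4582, -0.1821, 0.2145]
tool_rot: [1.227, 1.198, -1.227]
ft_force: [0.1, -0.7, 0.7]
grip_width: 0.0057
t: 1.7
eef_pos: [0.5189, -0.0559, 0.1849]
tool_rot: [1.226, 1.197, -1.224]
ft_force: [1.0, -1.1, -0.7]
grip_width: 0.0006
t 1.7 cradle mm [ -2.1  15.9 184.9] F cradle [ 1.  -1.1 -0.7] grip 0.0006
tool axes in cradle (cols)
 [[ 0.002  1.     0.002]
 [-0.     0.002 -1.   ]
 [-1.     0.002  0.   ]]
jaw angle deg vs cradle y 179.9
shift tool [ 0.0909  0.0019 -0.0021]
```

View pics/top1.png

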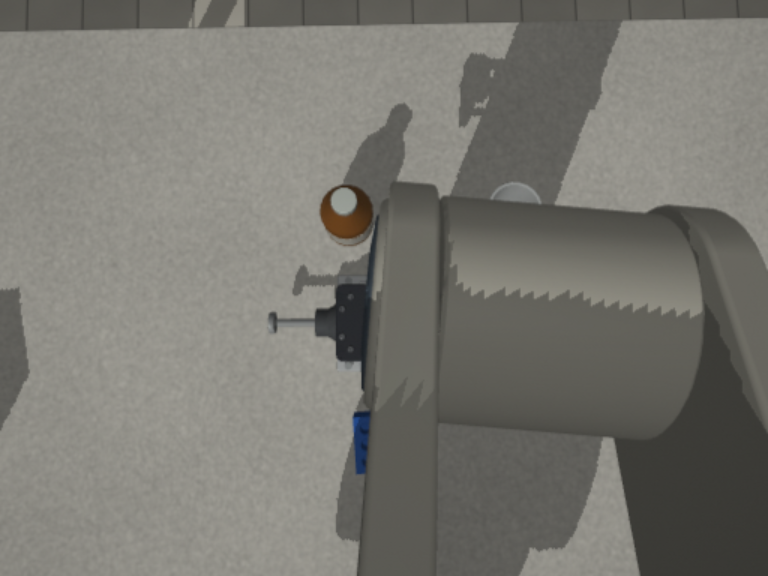

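View pics/side1.png

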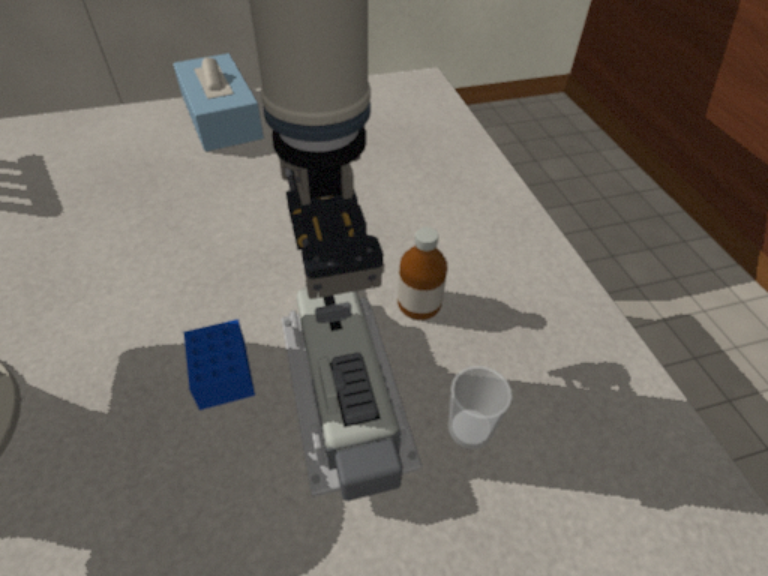

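The arm is above the stirrer with the closed fingers hidden under the gripper body. The fin is visible at (333,312) in the side view, and the bottle and beaker are untouched. Next I lower between the trigger and the fin.

```bash
python3 -m creep '[{"x":0.025,"y":0.001,"z":0.0,"twist":0.0,"grip":0.0},{"x":0.05,"y":0.001,"z":0.0,"twist":0.0,"grip":0.0},{"x":0.07,"y":0.001,"z":0.0,"twist":0.0,"grip":0.0},{"x":0.084,"y":0.001,"z":0.0,"twist":0.0,"grip":0.0},{"x":0.084,"y":0.001,"z":0.0,"twist":0.0,"grip":0.0}]'; python3 - <<'E'
from h import *
rep((0,18,94))
for n in('side',): cv2.imwrite(f'pics/{n}2.png',cv2.resize(env.capture(n)[120:340,150:350],(600,600)))
E
```

```text
t: 2.3
eef_pos: [0.5173, -0.058, 0.0993]
tool_rot: [1.226, 1.2, -1.23]
ft_force: [-1.1, -0.2, 0.0]
grip_width: 0.0005
t 2.3 cradle mm [-3.6 13.8 99.3] F cradle [-1.1 -0.2  0. ] grip 0.0005
tool axes in cradle (cols)
 [[-0.003  1.    -0.001]
 [ 0.    -0.001 -1.   ]
 [-1.    -0.003 -0.   ]]
jaw angle deg vs cradle y -179.9
shift tool [ 0.0053  0.0036 -0.0043]
```

View pics/side2.png

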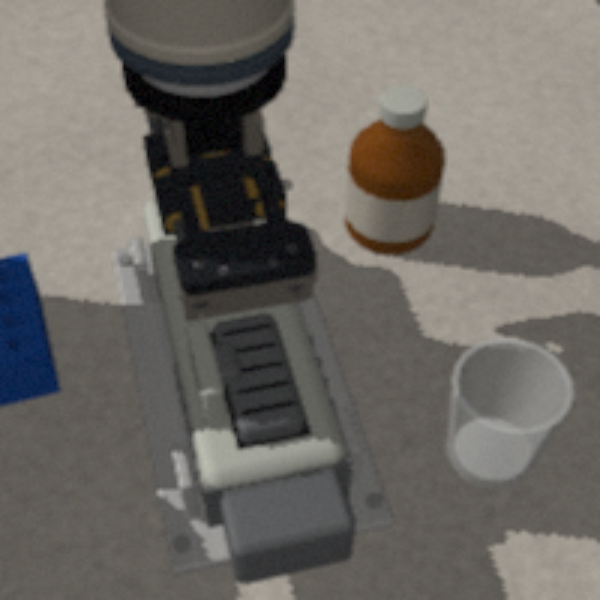

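The gripper is in the gap ahead of the trigger at (260,380), with nothing touched. Next I go down 3 mm and approach the fin.

```bash
python3 -m creep '[{"x":0.003,"y":0.003,"z":-0.003,"twist":0.0,"grip":0.0},{"x":0.003,"y":0.003,"z":-0.008,"twist":0.0,"grip":0.0},{"x":0.003,"y":0.003,"z":-0.012,"twist":0.0,"grip":0.0},{"x":0.003,"y":0.003,"z":-0.016,"twist":0.0,"grip":0.0},{"x":0.003,"y":0.003,"z":-0.02,"twist":0.0,"grip":0.0}]'; python3 - <<'E'
from h import *
rep((0,57,95))
E
```

```text
t: 2.85
eef_pos: [0.5226, -0.0371, 0.0979]
tool_rot: [1.227, 1.197, -1.227]
ft_force: [-0.5, -3.4, 0.9]
grip_width: -0.0002
t 2.85 cradle mm [ 1.2 34.7 97.9] F cradle [-0.4 -3.4  0.9] grip -0.0002
tool axes in cradle (cols)
 [[ 0.001  1.     0.   ]
 [-0.     0.    -1.   ]
 [-1.     0.001  0.   ]]
jaw angle deg vs cradle y 180.0
shift tool [ 0.0029 -0.0012 -0.0223]
```

Contact, about 3.4 N, which matches the fin's friction. I keep pushing towards the end stop.

```bash
python3 -m creep '[{"x":0.002,"y":0.0,"z":-0.004,"twist":0.0,"grip":0.0},{"x":0.002,"y":0.0,"z":-0.008,"twist":0.0,"grip":0.0},{"x":0.002,"y":0.0,"z":-0.012,"twist":0.0,"grip":0.0},{"x":0.002,"y":0.0,"z":-0.015,"twist":0.0,"grip":0.0},{"x":0.002,"y":0.0,"z":-0.017,"twist":0.0,"grip":0.0}]'; python3 - <<'E'
from h import *
rep((0,57,95))
E
```

```text
t: 3.35
eef_pos: [0.523, -0.0201, 0.0957]
tool_rot: [1.227, 1.197, -1.227]
ft_force: [1.1, -2.7, 1.8]
grip_width: 0.0006
t 3.35 cradle mm [ 1.2 51.7 95.7] F cradle [ 1.1 -2.6  1.8] grip 0.0006
tool axes in cradle (cols)
 [[ 0.  1. -0.]
 [-0. -0. -1.]
 [-1.  0.  0.]]
jaw angle deg vs cradle y -180.0
shift tool [ 0.0007 -0.0012 -0.0053]
```

```bash
python3 -m creep '[{"x":0.0,"y":0.0,"z":-0.0015,"twist":0.0,"grip":0.0},{"x":0.0,"y":0.0,"z":-0.003,"twist":0.0,"grip":0.0},{"x":0.0,"y":0.0,"z":-0.004,"twist":0.0,"grip":0.0},{"x":0.0,"y":0.0,"z":-0.004,"twist":0.0,"grip":0.0}]'; python3 -m creep '[{"x":0.0,"y":0.0,"z":-0.001,"twist":0.0,"grip":0.0},{"x":0.0,"y":0.0,"z":-0.001,"twist":0.0,"grip":0.0}]'
```

```text
t: 3.75
eef_pos: [0.5229, -0.0163, 0.0956]
tool_rot: [1.227, 1.198, -1.227]
ft_force: [1.2, -1.6, 1.0]
grip_width: 0.0005
t: 3.95
eef_pos: [0.5229, -0.0154, 0.0955]
tool_rot: [1.227, 1.198, -1.227]
ft_force: [0.9, -2.5, 1.3]
grip_width: 0.0001
```

```bash
python3 -m creep '[{"x":0.0,"y":0.0,"z":-0.001,"twist":0.0,"grip":0.0},{"x":0.0,"y":0.0,"z":-0.001,"twist":0.0,"grip":0.0}]'
```

```text
t: 4.15
eef_pos: [0.523, -0.0143, 0.0956]
tool_rot: [1.227, 1.198, -1.227]
ft_force: [0.6, -2.0, 0.9]
grip_width: 0.0004
```

```bash
python3 -m creep '[{"x":0.0,"y":0.0,"z":-0.001,"twist":0.0,"grip":0.0},{"x":0.0,"y":0.0,"z":-0.001,"twist":0.0,"grip":0.0}]'
```

```text
t: 4.35
eef_pos: [0.523, -0.0133, 0.0955]
tool_rot: [1.227, 1.198, -1.227]
ft_force: [1.1, -2.5, 1.5]
grip_width: 0.0004
```

```bash
python3 -m creep '[{"x":0.0,"y":0.0,"z":-0.001,"twist":0.0,"grip":0.0},{"x":0.0,"y":0.0,"z":-0.001,"twist":0.0,"grip":0.0}]'
```

```text
t: 4.55
eef_pos: [0.523, -0.0123, 0.0956]
tool_rot: [1.227, 1.198, -1.227]
ft_force: [0.3, -1.3, 1.1]
grip_width: 0.0006
```

```bash
python3 -m creep '[{"x":0.0,"y":0.0,"z":-0.001,"twist":0.0,"grip":0.0},{"x":0.0,"y":0.0,"z":-0.001,"twist":0.0,"grip":0.0}]'
```

```text
t: 4.75
eef_pos: [0.523, -0.0113, 0.0956]
tool_rot: [1.227, 1.198, -1.227]
ft_force: [0.3, -1.9, 1.0]
grip_width: 0.0006
```

```bash
python3 -m creep '[{"x":0.0,"y":0.0,"z":-0.001,"twist":0.0,"grip":0.0},{"x":0.0,"y":0.0,"z":-0.002,"twist":0.0,"grip":0.0}]'
```

```text
t: 4.95
eef_pos: [0.5231, -0.0096, 0.0956]
tool_rot: [1.227, 1.197, -1.227]
ft_force: [0.0, -9.4, 2.3]
grip_width: 0.0003
```

```bash
python3 -m creep '[{"x":0.0,"y":0.0,"z":-0.001,"twist":0.0,"grip":0.0},{"x":0.0,"y":0.0,"z":-0.001,"twist":0.0,"grip":0.0}]'; python3 - <<'E'
from h import *
cv2.imwrite(f'pics/top3.png',cv2.resize(env.capture('top')[150:280,150:350],(800,520)))
cv2.imwrite(f'pics/side3.png',cv2.resize(env.capture('side')[120:340,150:350],(600,600)))
rep()
E
```

```text
t: 5.15
eef_pos: [0.5231, -0.0096, 0.0956]
tool_rot: [1.225, 1.196, -1.227]
ft_force: [0.7, -10.2, 2.0]
grip_width: 0.0002
t 5.25 cradle mm [ 1.  62.2 95.6] F cradle [  0.4 -10.1   1.9] grip 0.0006
tool axes in cradle (cols)
 [[-0.     1.     0.   ]
 [-0.002  0.    -1.   ]
 [-1.    -0.     0.002]]
jaw angle deg vs cradle y 180.0
```

View pics/side3.png

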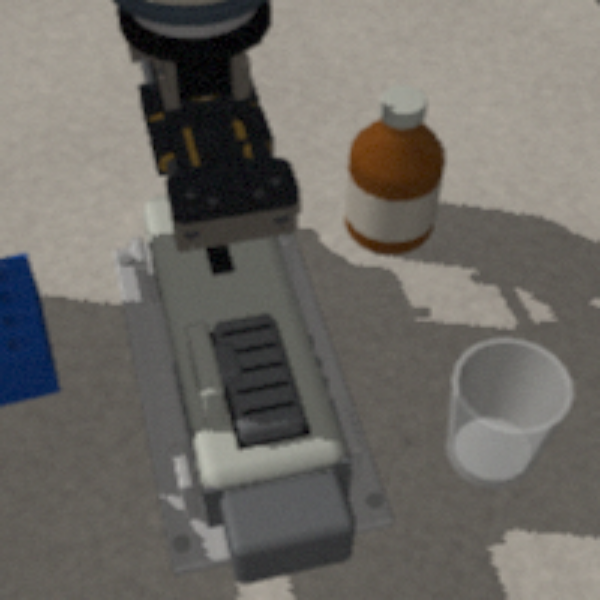

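View pics/top3.png

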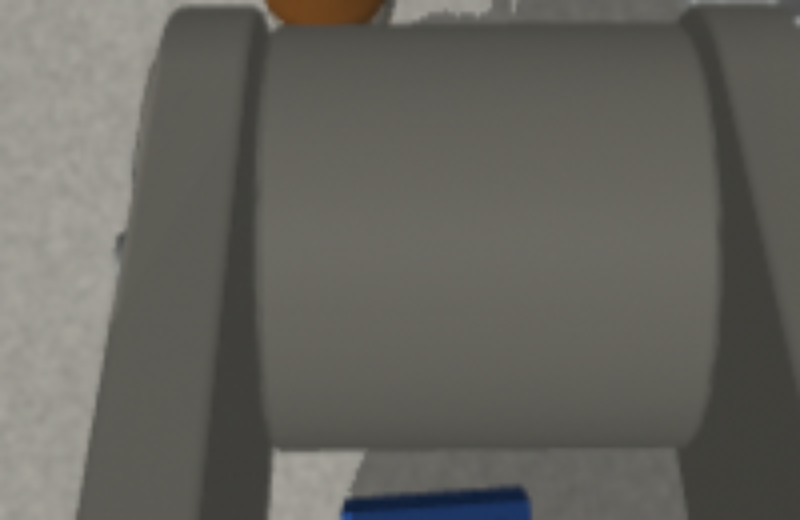

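The side view shows the slot opening uncovered at (220,260), behind the moved fin. The force rose to 10 N with no further motion, so this should be the stop. I push slightly more to confirm.

```bash
python3 -m creep '[{"x":0.0,"y":0.0,"z":-0.001,"twist":0.0,"grip":0.0},{"x":0.0,"y":0.0,"z":-0.001,"twist":0.0,"grip":0.0}]'
```

```text
t: 5.45
eef_pos: [0.5231, -0.0094, 0.0956]
tool_rot: [1.224, 1.196, -1.228]
ft_force: [0.8, -15.5, 1.6]
grip_width: 0.0001
```

```bash
python3 -m creep '[{"x":0.0,"y":0.0,"z":0.005,"twist":0.0,"grip":0.0},{"x":-0.02,"y":0.0,"z":0.006,"twist":0.0,"grip":0.0},{"x":-0.06,"y":0.002,"z":0.006,"twist":0.0,"grip":0.0},{"x":-0.06,"y":0.006,"z":0.04,"twist":0.0,"grip":0.0},{"x":-0.06,"y":0.01,"z":0.08,"twist":0.0,"grip":0.0}]';python3 - <<'E'
from h import *
rep((10,-55,120))
E
```

```text
t: 5.95
eef_pos: [0.532, -0.0871, 0.1568]
tool_rot: [1.227, 1.198, -1.223]
ft_force: [0.5, 0.5, -0.4]
grip_width: 0.0004
t 5.95 cradle mm [ 11.7 -15.  156.8] F cradle [ 0.5  0.5 -0.4] grip 0.0004
tool axes in cradle (cols)
 [[ 0.002  1.     0.002]
 [ 0.001  0.002 -1.   ]
 [-1.     0.002 -0.001]]
jaw angle deg vs cradle y 179.9
shift tool [ 0.0368 -0.0019  0.04  ]
```

```bash
python3 -m creep '[{"x":0.0,"y":-0.001,"z":0.04,"twist":0.0,"grip":0.0},{"x":0.01,"y":-0.001,"z":0.041,"twist":0.0,"grip":0.0},{"x":0.026,"y":-0.001,"z":0.041,"twist":0.0,"grip":0.0},{"x":0.037,"y":-0.001,"z":0.041,"twist":0.0,"grip":0.0},{"x":0.037,"y":-0.001,"z":0.041,"twist":0.0,"grip":0.0}]';python3 - <<'E'
from h import *
rep((10,-55,105))
cv2.imwrite(f'pics/side4.png',cv2.resize(env.capture('side')[120:340,150:350],(600,600)))
E
```

```text
t: 6.45
eef_pos: [0.5277, -0.1275, 0.1167]
tool_rot: [1.226, 1.201, -1.229]
ft_force: [-0.0, 0.7, -0.7]
grip_width: 0.0004
t 6.45 cradle mm [  8.5 -55.5 116.7] F cradle [-0.   0.7 -0.7] grip 0.0004
tool axes in cradle (cols)
 [[-0.004  1.    -0.   ]
 [ 0.001 -0.    -1.   ]
 [-1.    -0.004 -0.001]]
jaw angle deg vs cradle y -180.0
shift tool [ 0.0117  0.0016 -0.0005]
```

View pics/side4.png

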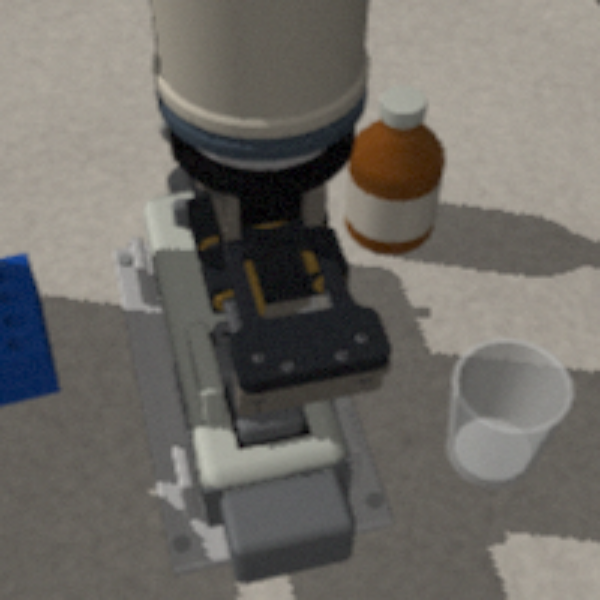

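The gripper is over the trigger with the fin out near the chuck end (180,210). Descending in small steps.

```bash
python3 -m creep '[{"x":0.006,"y":0.0015,"z":0.0,"twist":0.0,"grip":0.0},{"x":0.012,"y":0.0015,"z":0.0,"twist":0.0,"grip":0.0},{"x":0.016,"y":0.0015,"z":0.0,"twist":0.0,"grip":0.0},{"x":0.019,"y":0.0015,"z":0.0,"twist":0.0,"grip":0.0},{"x":0.019,"y":0.0015,"z":0.0,"twist":0.0,"grip":0.0}]';python3 - <<'E'
from h import *
rep((10,-55,87))
E
```

```text
t: 7.0
eef_pos: [0.5307, -0.1284, 0.0995]
tool_rot: [1.227, 1.198, -1.227]
ft_force: [-1.5, 1.5, 3.9]
grip_width: 0.0007
t 7.0 cradle mm [ 11.5 -56.4  99.5] F cradle [-1.6  1.5  3.9] grip 0.0007
tool axes in cradle (cols)
 [[-0.  1. -0.]
 [ 0. -0. -1.]
 [-1. -0. -0.]]
jaw angle deg vs cradle y -180.0
shift tool [ 0.0125 -0.0015 -0.0014]
```

```bash
python3 -m creep '[{"x":0.003,"y":0.0,"z":0.0,"twist":0.0,"grip":0.0},{"x":0.006,"y":0.0,"z":0.0,"twist":0.0,"grip":0.0},{"x":0.009,"y":0.0,"z":0.0,"twist":0.0,"grip":0.0},{"x":0.009,"y":0.0,"z":0.0,"twist":0.0,"grip":0.0}]'
```

```text
t: 7.4
eef_pos: [0.5308, -0.1285, 0.0906]
tool_rot: [1.228, 1.198, -1.227]
ft_force: [-0.6, 2.9, 6.5]
grip_width: 0.0005
```

```bash
python3 -m creep '[{"x":0.002,"y":0.0,"z":0.0,"twist":0.0,"grip":0.0},{"x":0.004,"y":0.0,"z":0.0,"twist":0.0,"grip":0.0},{"x":0.004,"y":0.0,"z":0.0,"twist":0.0,"grip":0.0}]'
```

```text
t: 7.7
eef_pos: [0.5308, -0.1285, 0.0869]
tool_rot: [1.228, 1.198, -1.227]
ft_force: [-2.3, 1.4, 9.8]
grip_width: 0.0004
```

```bash
python3 -m creep '[{"x":0.001,"y":0.0,"z":0.0,"twist":0.0,"grip":0.0},{"x":0.001,"y":0.0,"z":0.0,"twist":0.0,"grip":0.0}]'
```

```text
t: 7.9
eef_pos: [0.5308, -0.1285, 0.0861]
tool_rot: [1.228, 1.197, -1.227]
ft_force: [-3.3, 3.6, 10.5]
grip_width: 0.0003
```

```bash
python3 -m creep '[{"x":0.001,"y":0.0,"z":0.0,"twist":0.0,"grip":0.0},{"x":0.001,"y":0.0,"z":0.0,"twist":0.0,"grip":0.0}]'
```

```text
t: 8.1
eef_pos: [0.5308, -0.1285, 0.0854]
tool_rot: [1.228, 1.197, -1.227]
ft_force: [-3.3, 3.3, 13.7]
grip_width: 0.0004
```

```bash
python3 -m creep '[{"x":0.001,"y":0.0,"z":0.0,"twist":0.0,"grip":0.0},{"x":0.001,"y":0.0,"z":0.0,"twist":0.0,"grip":0.0}]'
```

```text
t: 8.3
eef_pos: [0.5309, -0.1285, 0.0846]
tool_rot: [1.228, 1.197, -1.227]
ft_force: [-5.0, 3.2, 15.8]
grip_width: 0.0005
```

```bash
python3 -m creep '[{"x":0.0005,"y":-0.001,"z":0.0,"twist":0.0,"grip":0.0},{"x":0.001,"y":-0.003,"z":0.0,"twist":0.0,"grip":0.0},{"x":0.001,"y":-0.005,"z":0.0,"twist":0.0,"grip":0.0},{"x":0.001,"y":-0.007,"z":0.0,"twist":0.0,"grip":0.0}]'; python3 - <<'E'
from h import *
rep()
E
```

```text
t: 8.7
eef_pos: [0.5295, -0.1289, 0.0854]
tool_rot: [1.232, 1.188, -1.219]
ft_force: [10.6, 4.4, 14.0]
grip_width: 0.0005
t 8.7 cradle mm [ 10.3 -56.9  85.4] F cradle [10.5  4.7 14. ] grip 0.0005
tool axes in cradle (cols)
 [[ 0.012  1.    -0.001]
 [-0.001 -0.001 -1.   ]
 [-1.     0.012  0.001]]
jaw angle deg vs cradle y -179.9
```

```bash
python3 -m creep '[{"x":0.0005,"y":-0.0015,"z":0.0,"twist":0.0,"grip":0.0},{"x":0.0005,"y":-0.003,"z":0.0,"twist":0.0,"grip":0.0}]'; python3 - <<'E'
from h import *
rep()
E
```

```text
t: 8.9
eef_pos: [0.5274, -0.1293, 0.0852]
tool_rot: [1.232, 1.186, -1.218]
ft_force: [11.1, 2.3, 15.3]
grip_width: 0.0004
t 8.9 cradle mm [  8.2 -57.3  85.2] F cradle [11.1  2.5 15.3] grip 0.0004
tool axes in cradle (cols)
 [[ 0.013  1.    -0.001]
 [-0.002 -0.001 -1.   ]
 [-1.     0.013  0.002]]
jaw angle deg vs cradle y -179.9
```

```bash
python3 -m creep '[{"x":0.0003,"y":-0.0015,"z":0.0,"twist":0.0,"grip":0.0},{"x":0.0005,"y":-0.003,"z":-0.0005,"twist":0.0,"grip":0.0},{"x":0.0005,"y":-0.0045,"z":-0.001,"twist":0.0,"grip":0.0},{"x":0.0005,"y":-0.006,"z":-0.0015,"twist":0.0,"grip":0.0}]'; python3 - <<'E'
from h import *
rep()
E
```

```text
t: 9.3
eef_pos: [0.5222, -0.1287, 0.0851]
tool_rot: [1.231, 1.184, -1.218]
ft_force: [10.6, -2.7, 14.8]
grip_width: 0.0006
t 9.3 cradle mm [  2.9 -56.9  85.1] F cradle [10.7 -2.4 14.8] grip 0.0006
tool axes in cradle (cols)
 [[ 0.015  1.    -0.   ]
 [-0.004 -0.    -1.   ]
 [-1.     0.015  0.004]]
jaw angle deg vs cradle y -180.0
```

```bash
python3 -m creep '[{"x":0.0005,"y":-0.0015,"z":0.0,"twist":0.0,"grip":0.0},{"x":0.001,"y":-0.003,"z":0.0,"twist":0.0,"grip":0.0},{"x":0.001,"y":-0.0045,"z":0.0,"twist":0.0,"grip":0.0},{"x":0.001,"y":-0.006,"z":0.0,"twist":0.0,"grip":0.0}]'; python3 - <<'E'
from h import *
rep()
E
```

```text
t: 9.7
eef_pos: [0.5178, -0.1286, 0.0846]
tool_rot: [1.233, 1.181, -1.216]
ft_force: [14.7, -1.2, 15.6]
grip_width: 0.0001
t 9.7 cradle mm [ -1.5 -56.9  84.6] F cradle [14.7 -0.8 15.6] grip 0.0001
tool axes in cradle (cols)
 [[ 0.018  1.    -0.001]
 [-0.004 -0.001 -1.   ]
 [-1.     0.018  0.004]]
jaw angle deg vs cradle y -180.0
```

Lateral force is up about 3 N over friction, so the stud is being pressed in. I continue.

```bash
python3 -m creep '[{"x":0.0,"y":-0.0015,"z":0.0,"twist":0.0,"grip":0.0},{"x":0.0,"y":-0.003,"z":0.0,"twist":0.0,"grip":0.0},{"x":0.0,"y":-0.004,"z":0.0,"twist":0.0,"grip":0.0}]'; python3 - <<'E'
from h import *
rep()
E
```

```text
t: 10.0
eef_pos: [0.5138, -0.1285, 0.0847]
tool_rot: [1.233, 1.181, -1.216]
ft_force: [15.3, -1.0, 16.9]
grip_width: 0.0003
t 10.0 cradle mm [ -5.4 -56.9  84.7] F cradle [15.3 -0.6 16.9] grip 0.0003
tool axes in cradle (cols)
 [[ 0.018  1.    -0.001]
 [-0.004 -0.001 -1.   ]
 [-1.     0.018  0.004]]
jaw angle deg vs cradle y -180.0
```

```bash
python3 -m creep '[{"x":0.0,"y":-0.001,"z":0.0,"twist":0.0,"grip":0.0},{"x":0.0,"y":-0.002,"z":0.0,"twist":0.0,"grip":0.0}]'; python3 - <<'E'
from h import *
rep()
E
```

```text
t: 10.2
eef_pos: [0.5123, -0.1285, 0.0848]
tool_rot: [1.233, 1.181, -1.215]
ft_force: [18.5, 1.2, 16.4]
grip_width: 0.0007
t 10.2 cradle mm [ -6.9 -56.9  84.8] F cradle [18.5  1.7 16.4] grip 0.0007
tool axes in cradle (cols)
 [[ 0.019  1.    -0.001]
 [-0.004 -0.001 -1.   ]
 [-1.     0.019  0.004]]
jaw angle deg vs cradle y -180.0
```

```bash
python3 -m creep '[{"x":0.0,"y":-0.001,"z":0.0,"twist":0.0,"grip":0.0},{"x":0.0,"y":-0.0015,"z":0.0,"twist":0.0,"grip":0.0}]'
```

```text
t: 10.4
eef_pos: [0.5123, -0.1285, 0.0852]
tool_rot: [1.235, 1.178, -1.213]
ft_force: [21.3, 1.7, 14.9]
grip_width: 0.0005
```

```bash
python3 -m creep '[{"x":0.0,"y":-0.001,"z":0.0,"twist":0.0,"grip":0.0},{"x":0.0,"y":-0.0015,"z":0.0,"twist":0.0,"grip":0.0}]'; python3 - <<'E'
from h import *
rep()
E
```

```text
t: 10.6
eef_pos: [0.5122, -0.1285, 0.0856]
tool_rot: [1.236, 1.176, -1.212]
ft_force: [25.2, 1.1, 13.5]
grip_width: 0.0005
t 10.6 cradle mm [ -7.  -56.9  85.6] F cradle [25.2  1.7 13.5] grip 0.0005
tool axes in cradle (cols)
 [[ 0.025  1.    -0.001]
 [-0.004 -0.001 -1.   ]
 [-1.     0.025  0.004]]
jaw angle deg vs cradle y -179.9
```

The stud is on its end stop: x no longer moves and the force is building. Now I raise straight up, keeping the sideways hold so the trigger comes back and catches.

```bash
python3 -m creep '[{"x":-0.002,"y":0.0,"z":0.0,"twist":0.0,"grip":0.0},{"x":-0.004,"y":0.0,"z":0.0,"twist":0.0,"grip":0.0},{"x":-0.006,"y":0.0,"z":0.0,"twist":0.0,"grip":0.0},{"x":-0.008,"y":0.0,"z":0.0,"twist":0.0,"grip":0.0}]'; python3 - <<'E'
from h import *
rep()
E
```

```text
t: 11.0
eef_pos: [0.512, -0.1285, 0.0923]
tool_rot: [1.236, 1.176, -1.212]
ft_force: [31.9, 0.4, -9.0]
grip_width: 0.0001
t 11.0 cradle mm [ -7.2 -56.9  92.3] F cradle [31.9  1.2 -9. ] grip 0.0001
tool axes in cradle (cols)
 [[ 0.024  1.    -0.001]
 [-0.004 -0.001 -1.   ]
 [-1.     0.024  0.004]]
jaw angle deg vs cradle y -179.9
```

```bash
python3 -m creep '[{"x":0.0,"y":0.002,"z":0.0,"twist":0.0,"grip":0.0},{"x":-0.002,"y":0.002,"z":0.0,"twist":0.0,"grip":0.0},{"x":-0.004,"y":0.003,"z":0.0,"twist":0.0,"grip":0.0},{"x":-0.005,"y":0.003,"z":0.0,"twist":0.0,"grip":0.0}]'; python3 - <<'E'
from h import *
rep()
E
```

```text
t: 11.4
eef_pos: [0.512, -0.1284, 0.0961]
tool_rot: [1.233, 1.181, -1.216]
ft_force: [22.7, -2.8, -9.0]
grip_width: 0.0005
t 11.4 cradle mm [ -7.3 -56.8  96.1] F cradle [22.7 -2.2 -9. ] grip 0.0005
tool axes in cradle (cols)
 [[ 0.018  1.    -0.001]
 [-0.004 -0.001 -1.   ]
 [-1.     0.018  0.003]]
jaw angle deg vs cradle y -180.0
```

```bash
python3 -m creep '[{"x":-0.002,"y":0.003,"z":0.0,"twist":0.0,"grip":0.0},{"x":-0.002,"y":0.006,"z":0.0,"twist":0.0,"grip":0.0},{"x":-0.002,"y":0.01,"z":0.0,"twist":0.0,"grip":0.0},{"x":-0.004,"y":0.016,"z":0.0,"twist":0.0,"grip":0.0},{"x":-0.01,"y":0.018,"z":0.0,"twist":0.0,"grip":0.0}]'; python3 - <<'E'
from h import *
rep()
E
```

```text
t: 11.9
eef_pos: [0.5206, -0.1268, 0.1032]
tool_rot: [1.227, 1.199, -1.228]
ft_force: [0.6, -0.1, 0.0]
grip_width: 0.0003
t 11.9 cradle mm [  1.3 -55.  103.2] F cradle [ 0.6 -0.   0. ] grip 0.0003
tool axes in cradle (cols)
 [[-0.001  1.    -0.   ]
 [ 0.    -0.    -1.   ]
 [-1.    -0.001 -0.   ]]
jaw angle deg vs cradle y -180.0
```

```bash
python3 -m creep '[{"x":-0.03,"y":0.005,"z":0.0,"twist":0.0,"grip":0.0},{"x":-0.07,"y":0.005,"z":0.0,"twist":0.0,"grip":0.0},{"x":-0.11,"y":0.0,"z":0.02,"twist":0.0,"grip":0.0},{"x":-0.11,"y":-0.02,"z":0.06,"twist":0.0,"grip":0.0},{"x":-0.11,"y":-0.04,"z":0.1,"twist":0.0,"grip":0.0}]'; python3 -m creep '[{"x":0.0,"y":-0.02,"z":0.04,"twist":0.0,"grip":0.0},{"x":0.0,"y":-0.04,"z":0.08,"twist":0.0,"grip":0.0},{"x":0.0,"y":-0.06,"z":0.12,"twist":0.0,"grip":0.0},{"x":0.0,"y":-0.08,"z":0.16,"twist":0.0,"grip":0.0},{"x":0.0,"y":-0.1,"z":0.2,"twist":0.0,"grip":0.0}]';  python3 -m creep '[{"x":0.0,"y":-0.02,"z":0.04,"twist":0.0,"grip":0.0},{"x":0.0,"y":-0.04,"z":0.08,"twist":0.0,"grip":0.0},{"x":0.0,"y":-0.06,"z":0.1,"twist":0.0,"grip":0.0},{"x":0.0,"y":-0.08,"z":0.12,"twist":0.0,"grip":0.0}]'; python3 - <<'E'
from h import *
rep()
t=env.capture('top');s=env.capture('side')
cv2.imwrite('pics/top5.png',cv2.resize(t,None,fx=1.5,fy=1.5))
cv2.imwrite('pics/topz5.png',cv2.resize(t[175:255,170:380],(798,304),interpolation=cv2.INTER_CUBIC))
cv2.imwrite('pics/sidez5.png',cv2.resize(s[155:335,180:290],(366,600),interpolation=cv2.INTER_CUBIC))
E
```

```text
t: 12.4
eef_pos: [0.4786, -0.2267, 0.2155]
tool_rot: [1.226, 1.196, -1.224]
ft_force: [0.6, -0.7, 0.3]
grip_width: 0.0005
t: 12.9
eef_pos: [0.3722, -0.4247, 0.214]
tool_rot: [1.227, 1.198, -1.227]
ft_force: [0.2, 0.1, 0.5]
grip_width: 0.0005
t: 13.3
eef_pos: [0.2892, -0.5424, 0.2136]
tool_rot: [1.228, 1.198, -1.228]
ft_force: [0.4, 0.5, -0.0]
grip_width: 0.0004
t 13.3 cradle mm [-220.  -476.   213.6] F cradle [ 0.4  0.5 -0. ] grip 0.0004
tool axes in cradle (cols)
 [[-0.     1.    -0.001]
 [ 0.001 -0.001 -1.   ]
 [-1.    -0.    -0.001]]
jaw angle deg vs cradle y -179.9
```

View pics/topz5.png

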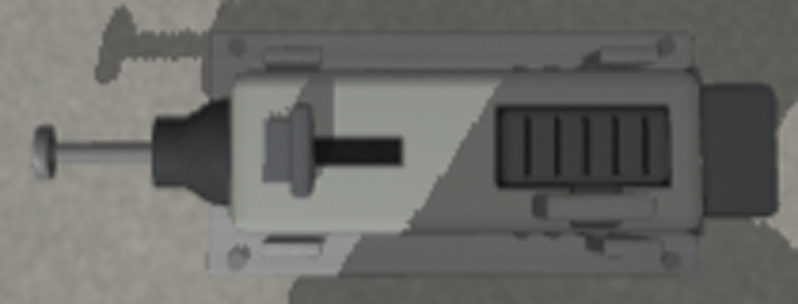

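View pics/sidez5.png

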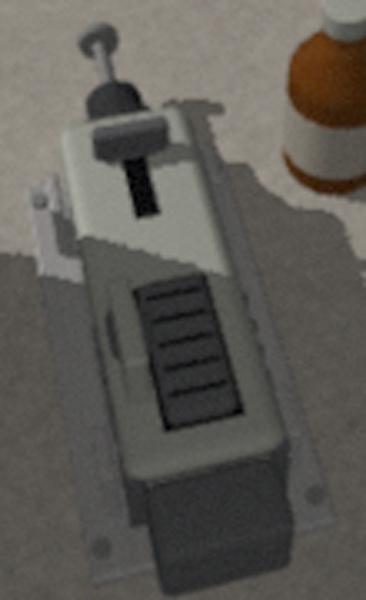

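View pics/top5.png

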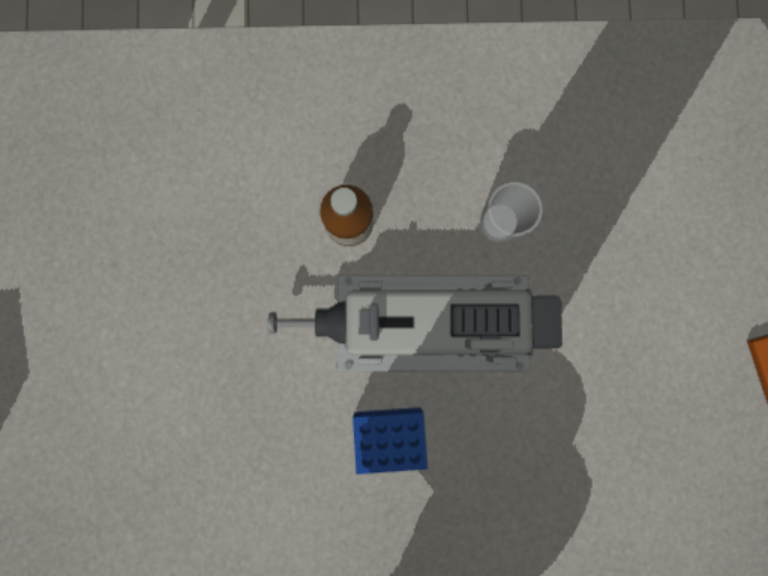

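The fin moved from x≈375 to x≈313 in the top zoom. The stud now shows only as a sliver at (597,190), and the trigger sits lower in its opening. The bystanders look unmoved; I'll quantify that.

```bash
python3 - <<'E'
from h import *
T=lambda x,y:(170+(x+.5)/3.8-.5,175+(y+.5)/3.8-.5)
S=lambda x,y:(180+(x+.5)/3.327-.5,155+(y+.5)/3.333-.5)
for p in((375,150),(314,150)): print('fin face y',(Rc.T@(onplane('top',*T(*p),.107)-O))*1000)
print('stud tip',Rc.T@(onplane('top',*T(597,184),.119)-O)*1000,'before',Rc.T@(onplane('top',*T(597,168),.119)-O)*1000)
a=cv2.resize(cv2.imread('pics/top0.png'),(512,384),interpolation=cv2.INTER_AREA);b=cv2.resize(cv2.imread('pics/top5.png'),(512,384),interpolation=cv2.INTER_AREA)
hs=lambda i:cv2.cvtColor(i,cv2.COLOR_BGR2HSV)
for n,lo,hi in(('rack',(105,120,40),(130,255,255)),('bottle',(5,150,40),(20,255,255))):
    for i in(a,b):
        m=cv2.inRange(hs(i)[:,:400],lo,hi); M=cv2.moments(m,True); print(n,M['m10']/M['m00'],M['m01']/M['m00'],M['m00'])
d=cv2.absdiff(a,b)[115:165,315:365].mean(); print('beaker region diff',d)
# where trigger near-right corner would project at heights in the side view (zoom coords)
for h in(89,94.3,101):
    print(h,[tuple(np.round([(proj('side',w(x,y,h))[0]-180)*3.327,(proj('side',w(x,y,h))[1]-155)*3.333])) for x,y in((-16,-95),(20,-95),(20,-15),(-16,-15))])
E
```

```text
fin face y [  0.77102241  45.41307277 107.        ]
fin face y [  0.78821041  73.74878818 107.        ]
stud tip [-14.90814189 -55.21917812 119.        ] before [ -7.63571353 -55.33932121 119.        ]
rack 259.3880042462845 293.6783439490446 1884.0
rack 259.40583554376656 293.66631299734746 1885.0
bottle 231.0675182481752 145.29379562043795 548.0
bottle 231.17028985507247 145.30072463768116 552.0
beaker region diff 0.48106666666666664
89 [(np.float64(165.0), np.float64(422.0)), (np.float64(238.0), np.float64(406.0)), (np.float64(201.0), np.float64(271.0)), (np.float64(133.0), np.float64(285.0))]
94.3 [(np.float64(165.0), np.float64(417.0)), (np.float64(238.0), np.float64(400.0)), (np.float64(200.0), np.float64(266.0)), (np.float64(133.0), np.float64(280.0))]
101 [(np.float64(164.0), np.float64(410.0)), (np.float64(238.0), np.float64(393.0)), (np.float64(200.0), np.float64(258.0)), (np.float64(132.0), np.float64(272.0))]
```

```bash
python3 -c "
from workcell import env
print(env.close_job())"
```

```text
the job is handed in; nothing more can be done
None
```

The stirrer should now be running hands-free: the transport lock is at its end stop and the trigger is held on by the stud. I handed the job in at about 13.4 s; no verdict was reported.

**What I did**
1. With closed fingers I pushed the transport lock along +y. It stopped moving, and the force rose from about 2 N to 15 N.
2. I squeezed the trigger until it felt firm, at about 16 N.
3. Still holding it down, I slid the fingertip sideways and pushed the stud to its stop.
4. I raised the finger with the stud held in so the trigger came back and caught, then let go and moved the arm clear.

The highest push I read on the stirrer was about 33 N, sideways and upward drag combined.

**Last checks**
- **Transport lock:** its face measures y ≈ 73.7 mm against 75 mm expected at the stop. That is about 1 mm short, which I took as image error because the stop was clearly felt.
- **Stud:** its tip measures x ≈ -15 mm, so it is about 7.3 mm in, against 7.5 to 8 mm nominal. It stayed in with nothing touching it.
- **Trigger:** it sits visibly lower than before. I judged its caught height by eye and from the stud staying in, and did not measure it precisely.
- **Bystanders:** the rack and bottle centres shifted by about 0.1 px or less between the first and last top views. The beaker area looks unchanged.

The first move command was refused before anything moved, and I resent it with every value filled in.

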